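Close up a seven-pack of hexagonal jars in the packing tray

TASK

Finish the seven-pack in the steel packing tray: the two loose jars at its mouth belong pushed home into the pack, and the weighed jar from the scale, its flats lined up, in the notch between them, so that all seven stand close-packed with their flat faces touching. Leave the tray's gate swung fully shut. Don't knock any jar over, and leave the tape, labels, marker and spare lids where they are.

Things in the scene. Friction and masses are not known exactly. Their poses are not given: they have to be found in the camera images.
- tray: Galvanised sheet tray screwed to the bench. Origin: middle of its open mouth, at bench level; x points into the tray, y left, z up. Inner length 142 mm (back wall at x = 142 mm), inner width 134 mm; walls 32 mm high, 3 mm thick, none at the mouth. Its sheet floor is level with the bench: jars slide in over no step. Four jars are packed at the back; the middle file takes three, each side file two.
- home_left (a point): Where the centre of jar_left's underside belongs, on the tray floor: tray (49.5, 40, 0) mm, with about 1 mm of play, two of its flats square to the tray's x axis (its front flat 23 mm nearer the mouth). The point's axes are the tray's.
- home_right (a point): The same for jar_right: tray (49.5, -40, 0) mm.
- home_last (a point): The same for jar_last: tray (26.5, 0, 0) mm, in the notch in front of jar_c2 and between jar_left and jar_right. Its front flat then stands 3 mm inside the mouth.
- gate (a joint): Swing gate of the tray: steel plate 3 mm thick, 142 mm long, from 3 to 33 mm above the bench, on an upright hinge at the left front corner. 0 = shut across the mouth (stop), positive = open: at 1.57 it sticks straight out of the mouth along the tray's -x, beyond that it splays to the left. Starts at 1.55 to 1.8, ends at 2.1. Stays where left; 0.5 N at 100 mm from the hinge moves it.
- gate_hinge (a point): The gate's hinge axis, at bench level, in the middle of the plate's thickness: tray (-1.5, 71, 0) mm.
- gate_lip (a point): Top of the gate's free end, 142 mm from the hinge and 32 mm above the bench, where a 14 mm lip is bent to the gate's outer side (the side away from the jars when shut).
- scale: Low white bench scale, 200 by 165 mm, fixed; the platform (135 by 150 mm) is 54 mm above the bench, centred 25 mm towards +x of the scale's origin. Origin: centre of its underside. It stands to the left or to the right of the tray, where the small carton is not.
- jar_last: The weighed jar on the scale, turned any way. All seven jars are alike: filled brown glass, hexagonal, 46 mm across flats (53 over corners), straight-sided to 41 mm, 58 mm tall with a round 39 mm brass-coloured lid from 46 mm up; about 0.13 kg. Origin: centre of the underside; x axis through the middle of a flat (the one with the paper label), z up.
- jar_left: Jar (as jar_last) standing loose in the left half of the tray's mouth, 25 to 70 mm short of its home in the left file and up to 17 degrees askew. Origin and axes as jar_last.
- jar_right: The same in the right half of the tray's mouth, for the right file.
- jar_c1: Jar already packed: middle file, against the back wall. Origin and axes as jar_last.
- jar_c2: Jar already packed: middle file, in front of jar_c1; jar_last finally stands against its front flat.
- jar_l1: Jar already packed: left file, the rear one; jar_left finally stands against its front flat.
- jar_r1: Jar already packed: right file, the rear one; jar_right finally stands against its front flat.
- carton: Small closed carton, 190 by 150 mm, 55 mm high, heavy (fixed), on the other side of the tray from the scale. Origin: centre of its underside. Bystander.
- tape_roll: Yellow tape roll lying flat, 100 mm across, 48 mm high, beyond the tray on the left. Origin: centre of its underside. Bystander.
- label_roll: White label roll lying flat, 84 mm across, 50 mm high, beyond the tray on the right. Origin: centre of its underside. Bystander.
- marker: Black marker with a red cap, 132 mm long, 16 mm thick, lying between the robot and the tray. Origin: its middle, underside. Bystander.
- lid0: Spare brass-coloured jar lid, 39 mm across, 12 mm high, lying to the right before the tray's mouth. Origin: centre of its underside. Bystander.
- lid1: A second spare lid, nearer the robot on the left. Bystander.

How it is judged (in metres and radians):
At the end, for the whole second after the job is handed in: All seven jars at rest, upright on the tray floor, at the back wall (4 mm), neighbours' centres within 49 mm (46 mm is flat on flat), flats within 7 degrees of the tray's; gate shut within 0.06 rad; marker, lids, tape roll and label roll within 20 mm of their start (horizontal distance between each of jar_c1, jar_left, jar_right, jar_last and jar_c2 below 0.049 m and horizontal distance between each of jar_c1, jar_c2, jar_left and jar_l1 below 0.049 m and horizontal distance between each of jar_c1, jar_c2, jar_right and jar_r1 below 0.049 m and horizontal distance between jar_last and jar_left below 0.049 m and horizontal distance between jar_last and jar_right below 0.049 m and x of jar_c1 in the frame of tray above 0.115 m and (angle between the x axis of jar_c1 and the x axis of tray, either way round below 0.12 rad or angle between the x axis of jar_c1 and the x axis of tray, either way round between 0.927 and 1.167 rad) and angle between each of jar_c1, jar_c2, jar_l1, jar_r1, jar_left, jar_right, jar_last's own z axis and vertical below 0.08 rad and height (world z) of each of jar_c1, jar_c2, jar_l1, jar_r1, jar_left, jar_right, jar_last below 0.004 m and linear speed of each of jar_c1, jar_c2, jar_l1, jar_r1, jar_left, jar_right, jar_last below 0.02 m/s and (angle between the x axis of jar_c2 and the x axis of tray, either way round below 0.12 rad or angle between the x axis of jar_c2 and the x axis of tray, either way round between 0.927 and 1.167 rad) and (angle between the x axis of jar_l1 and the x axis of tray, either way round below 0.12 rad or angle between the x axis of jar_l1 and the x axis of tray, either way round between 0.927 and 1.167 rad) and (angle between the x axis of jar_r1 and the x axis of tray, either way round below 0.12 rad or angle between the x axis of jar_r1 and the x axis of tray, either way round between 0.927 and 1.167 rad) and (angle between the x axis of jar_left and the x axis of tray, either way round below 0.12 rad or angle between the x axis of jar_left and the x axis of tray, either way round between 0.927 and 1.167 rad) and (angle between the x axis of jar_right and the x axis of tray, either way round below 0.12 rad or angle between the x axis of jar_right and the x axis of tray, either way round between 0.927 and 1.167 rad) and (angle between the x axis of jar_last and the x axis of tray, either way round below 0.12 rad or angle between the x axis of jar_last and the x axis of tray, either way round between 0.927 and 1.167 rad) and value of joint gate below 0.06 rad and distance of each of tape_roll, label_roll, marker, lid0, lid1 from where it was at the start of the episode below 0.02 m); the robot touches nothing.
It fails at once if a jar is knocked over (angle between any of jar_c1, jar_c2, jar_l1, jar_r1, jar_left, jar_right, jar_last's own z axis and vertical above 0.6 rad).
It also fails if it takes over 72 s, if anything falls off the work surface, if the arm or the gripper's body presses on something with over 40 N, if the wrist force passes 120 N, or if a joint passes its speed limit or range.

ROBOT

A 6-joint arm with a two-finger parallel gripper is mounted at the origin on the work surface. World frame = base frame: x ahead of the robot, y to its left, z up, the work surface at z = 0. Lengths are in mm, angles in rad, forces in N, time in s.
With the tool pointing down it reaches from about 400 to 825 mm from the base axis. Payload 7 kg.
Tool frame: the origin (TCP) lies at the very end of the fingers, on their centre line; the grasp point (between the pads) lies 19 mm behind it; z points along the fingers, y is the line along which they close (so a half turn about z gives the same grasp; the last joint's range is limited). The gripper opens to 88 mm and grips with 3 to 60 N. Pads are 19 mm wide; open, the fingers measure 130 mm over their backs; the gripper's body (78 mm by 193 mm) begins 47 mm behind the grasp point.
Start: joints at [-0.946, 0.359, 0.012, 0, -1.224, -0.288], TCP at [223.039, -637.063, 226.561] pointing down, gripper open.
Joint ranges: [-3.07, 3.07], [-1.43, 2.12], [-1.02, 1.25], [-3.03, 1.67], [-3.05, -0], [-3.03, 3.03]. Speed limits (rad/s): [2.39, 2.39, 3.01, 3.14, 3.14, 3.14].

INTERFACE

Orientations are given as a 3x3 rotation matrix whose columns are the frame's x, y, z axes.
In Python, from plant import arm, readout, grab_frame, camera_model, ticket gives the robot as it stands. Calls block until the motion is done:
- arm.move_ptp(position, orientation): joint-space move of the TCP to a pose.
- arm.move_l(position, v=150, frame=None): straight line of the TCP; frame=None keeps the orientation; v is the mean speed in mm/s.
- arm.goto_joints(angles): joint-space move.
- arm.gripper_to(opening, grip_force=None): opening from 0.0 (shut) to 1.0 (fully open); grip_force is the grip in N (None keeps the last); returns when the fingers have stopped.
- arm.dwell(seconds).
- arm.ik(position, orientation): joint angles nearest the present ones, or None.
- readout.sense(): the state.
- grab_frame(name): name is "scene" or "top" or "wrist"; returns the picture (420x560x3 uint8, red, green, blue); there is no depth.
- camera_model(name): a dict with "intrinsics" (3x3 intrinsics, pixels), "k1" (the pictures are not rectified: a ray, as slopes to the right and down, at radius r is drawn at 1 + k1 r^2 times it, then the intrinsics apply), "origin" and "orientation" of the camera in the world. Camera axes: x right, y down, z forward; pixel columns grow to the right and rows downward; lengths in mm; the calibration is good to about 2 mm. A picture is of the moment at which its call begins: read the wrist's pose just before it. camera_model takes no time and is no camera call; for the wrist camera it gives the pose at the moment of the call.
A pose or a line that the arm cannot do raises arm.MotionError and nothing moves.
- ticket.close_job(): hands the job in; it is judged then, once.
The state is a dict: "t": time; "joints": joint angles; "qvel": joint speeds; "joint_efforts": joint torques, N m; "position": TCP position; "eef_rot": TCP orientation; "wrist_force": force on the tool from outside, world axes, zero at the start; "torque": the same for the moment, N m; "gripper_width": opening from 0.0 (shut) to 1.0 (fully open); "gripper_force": force on a finger pad.
Only numpy, scipy, OpenCV 4.12 (cv2) and the standard library are available. Lean on these libraries where they do the work, as an engineer would, in place of code of your own. Each camera call takes 0.05 s, during which the arm holds its last target. There are 200 camera calls.

## Working session

There is one attempt and no reset: what is moved stays moved. The work goes in short steps, each a Python script; the robot and the scene stay as the last script left them, time stands still between calls to the robot, and variables do not carry over. Pictures are saved under pics/ and viewed, at most 10 in all, crops included, and the job is handed in when it is done.

```bash
ls; mkdir -p pics; python3 - <<'E'
from plant import *
import cv2
print(readout.sense()['t'])
for n in ("scene","top"):
    f=grab_frame(n); cv2.imwrite(f'pics/{n}0.png',f[:,:,::-1]); 
    m=camera_model(n); print(n,m)
print(camera_model("wrist"))
E
```

```text
pics
0.0
scene {'intrinsics': array([[444.97824695,   0.        , 273.72418002],
       [  0.        , 444.97824695, 210.25752663],
       [  0.        ,   0.        ,   1.        ]]), 'k1': -0.1327318140298149, 'origin': array([ 881.50000883, -388.2692982 ,  853.21329333]), 'orientation': array([[ 0.74631093,  0.56748837, -0.34781742],
       [ 0.66552521, -0.62853513,  0.40251681],
       [ 0.00980814, -0.53188395, -0.84676045]])}
top {'intrinsics': array([[406.83495262,   0.        , 279.04708608],
       [  0.        , 406.83495262, 205.82810763],
       [  0.        ,   0.        ,   1.        ]]), 'k1': 0.005091611273268455, 'origin': array([477.23794697, -13.16530188, 819.11684805]), 'orientation': array([[ 0.01485986, -0.99218625,  0.1238775 ],
       [-0.99950042, -0.0112834 ,  0.02952271],
       [-0.02789426, -0.12425432, -0.99185824]])}
{'intrinsics': array([[360.79601483,   0.        , 279.48437919],
       [  0.        , 360.79601483, 198.61589783],
       [  0.        ,   0.        ,   1.        ]]), 'k1': -0.08748592123294167, 'origin': array([ 159.27818436, -658.7977449 ,  384.81216747]), 'orientation': array([[-0.33135773,  0.91344153,  0.2362766 ],
       [ 0.94350282,  0.32023625,  0.08515386],
       [ 0.00211874,  0.25114403, -0.96794741]])}
```

View pics/top0.png

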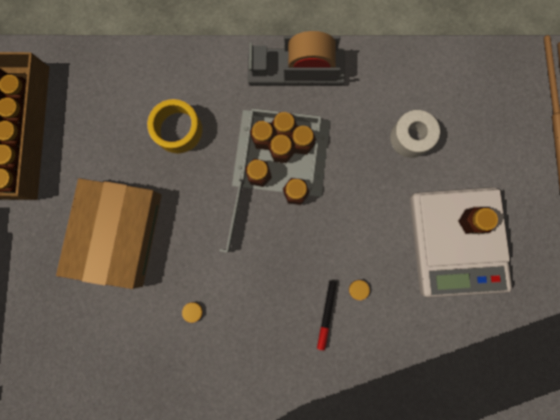

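View pics/scene0.png

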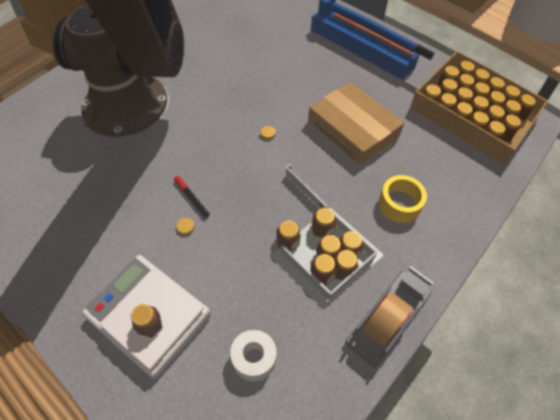

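The top view shows the tray near (280,150), with packed lids at (284,121), (262,131), (303,136) and (281,146). The loose jars are at (258,170) and (296,188), and the gate is open with its end at about (227,250). The scale is on the right with its jar at (486,219), and the carton is on the left. The scene view agrees. Next I'll measure the lids from both views.

```bash
cat > h.py <<'E'
import numpy as np, cv2
from plant import arm, readout, grab_frame, camera_model, ticket
def ray(m,uv):
    uv=np.asarray(uv,float).reshape(-1,1,2)
    p=cv2.undistortPoints(uv,m['intrinsics'],np.array([m['k1'],0,0,0.]))[:,0]
    return np.c_[p,np.ones(len(p))]@m['orientation'].T
def plane(m,uv,z):
    d=ray(m,uv); o=m['origin']; return o+d*((z-o[2])/d[:,2])[:,None]
def project(m,P):
    R=m['orientation']; rv=cv2.Rodrigues(R.T)[0]
    return cv2.projectPoints(np.asarray(P,float).reshape(-1,3),rv,-R.T@m['origin'],m['intrinsics'],np.array([m['k1'],0,0,0.]))[0][:,0]
def lids(f,lo=(8,110,120),hi=(24,255,255),amin=60):
    hsv=cv2.cvtColor(f,cv2.COLOR_RGB2HSV); k=cv2.inRange(hsv,lo,hi)
    k=cv2.morphologyEx(k,cv2.MORPH_OPEN,np.ones((3,3)))
    out=[]
    for c in cv2.findContours(k,cv2.RETR_EXTERNAL,cv2.CHAIN_APPROX_NONE)[0]:
        if cv2.contourArea(c)>amin: 
            (x,y),(a,b),_=cv2.fitEllipse(c); out.append((x,y,a,b))
    return np.array(out)
E
python3 - <<'E'
from h import *
np.set_printoptions(precision=1,suppress=True)
for n in ("top","scene"):
    f=cv2.imread(f'pics/{n}0.png')[:,:,::-1].copy(); m=camera_model(n)
    L=lids(f); print(n); print(np.c_[L,plane(m,L[:,:2],58)[:,:2],plane(m,L[:,:2],112)[:,:2]])
E
```

```text
top
[[ 191.2  312.3   18.9   20.   373.6  167.9  380.9  155.1]
 [ 358.5  289.9   19.2   19.9  419.1 -138.1  423.2 -129.3]
 [ 485.9  218.7   21.    22.6  552.7 -373.7  547.4 -348.1]
 [ 295.4  188.4   19.1   19.7  606.   -21.   596.9  -20.4]
 [ 103.8  233.4   86.3  119.1  516.   340.2  513.3  315.2]
 [   3.4  177.7    8.5   19.5  621.1  544.   610.9  504.4]
 [ 256.4  169.1   18.3   19.5  642.5   53.8  630.8   49. ]
 [   4.4  153.6   10.8   19.7  668.8  546.8  655.2  507. ]
 [ 280.3  144.2   18.    19.5  691.7    8.9  676.5    7.3]
 [ 302.4  135.1   18.    19.2  710.1  -33.5  693.6  -32. ]
 [ 261.2  130.2   17.9   19.4  719.3   46.1  702.1   41.9]
 [   5.4  130.    13.2   19.5  716.3  549.3  699.3  509.4]
 [ 557.2  123.4    3.8   50.8  735.5 -514.9  717.2 -479.3]
 [ 283.3  121.    18.3   19.1  737.8    3.7  719.4    2.5]
 [ 171.6  123.1   48.    50.4  732.5  221.4  714.4  204.8]
 [   6.8  106.5   15.7   18.1  764.2  551.4  743.8  511.3]
 [   8.4   83.5   16.4   18.4  811.9  552.8  788.1  512.6]
 [ 552.3   79.2    3.4  104.   823.2 -511.4  798.6 -476.1]
 [ 304.8   44.7   25.8   37.4  894
[... 1338 characters left out ...]
   96.     9.7   14.5  759.8  662.9  768.   591.5]
 [ 465.2   92.2    9.9   15.   686.3  609.2  699.5  541.4]
 [ 512.7   90.2    9.3   14.9  782.3  717.9  789.   642.8]
 [ 433.1   89.3   10.7   15.   616.5  555.1  634.5  491. ]
 [ 355.2  115.5   51.9   80.   520.3  331.3  544.8  282.4]
 [ 482.2   87.1    9.4   14.8  712.   663.4  723.5  592. ]
 [ 449.8   83.6    9.9   14.6  638.9  609.   655.4  541.3]
 [ 497.3   81.8    9.2   15.1  734.6  716.9  744.6  641.9]
 [ 467.    78.8    9.5   14.6  664.8  662.6  679.6  591.2]
 [ 482.2   73.2    9.1   14.4  686.4  717.7  699.6  642.6]
 [ 451.6   70.2    9.6   14.3  615.6  663.1  633.7  591.7]
 [ 467.3   65.1    9.4   14.1  638.6  717.4  655.1  642.3]]
```

```bash
cat >> h.py <<'E'
YAW=np.radians(-6.5); T0=np.array([619.8,17.1])
def tw(x,y,z): # tray -> world
    c,s=np.cos(YAW),np.sin(YAW); return np.array([T0[0]+c*x-s*y,T0[1]+s*x+c*y,z])
def wt(p):
    c,s=np.cos(YAW),np.sin(YAW); d=np.asarray(p)[...,:2]-T0; return np.stack([c*d[...,0]+s*d[...,1],-s*d[...,0]+c*d[...,1]],-1)
def Rclose(phi): # closing line along world angle phi
    a=phi+np.pi/2; c,s=np.cos(a),np.sin(a)
    return np.array([[c,s,0],[s,-c,0],[0,0,-1.]])
def best(pos,phi):
    q0=np.array(readout.sense()['joints']); o=[]
    for k in (0,np.pi):
        R=Rclose(phi+k); q=arm.ik(pos,R)
        if q is not None: o.append((np.abs(np.array(q)-q0).max(),k,R))
    return min(o,key=lambda t:t[0])[2]
def force(): return np.array(readout.sense()['wrist_force'])
E
python3 - <<'E'
from h import *
np.set_printoptions(precision=3,suppress=True)
s=readout.sense(); m=camera_model('wrist'); R=np.array(s['eef_rot'])
print(R, R.T@(m['origin']-s['position']), R.T@m['orientation'])
p=np.array([549,-348.5,260.]); Rb=best(p,np.radians(0)); arm.move_ptp(p,Rb)
m=camera_model('wrist'); print(m, readout.sense()['joints']); f=grab_frame('wrist'); cv2.imwrite('pics/w1.png',f[:,:,::-1]); np.save('m1.npy',m)
p=tw(5,20,260); Rb=best(p,YAW+np.radians(60)); arm.move_ptp(p,Rb)
m=camera_model('wrist'); print(m['origin'],readout.sense()['joints']); f=grab_frame('wrist'); cv2.imwrite('pics/w2.png',f[:,:,::-1]);np.save('m2.npy',m)
print(readout.sense()['t'])
E
```

```text
[[-0.944 -0.33  -0.001]
 [-0.33   0.944  0.001]
 [ 0.     0.002 -1.   ]] [  67.388    0.377 -159.112] [[ 0.001 -0.968 -0.251]
 [ 1.     0.001  0.001]
 [-0.001 -0.251  0.968]]
{'intrinsics': array([[360.796,   0.   , 279.484],
       [  0.   , 360.796, 198.616],
       [  0.   ,   0.   ,   1.   ]]), 'k1': -0.08748592123294167, 'origin': array([ 548.388, -416.467,  418.977]), 'orientation': array([[-1.   ,  0.001, -0.001],
       [ 0.001,  0.968,  0.252],
       [ 0.001,  0.252, -0.968]])} [-0.268  0.3    0.004  0.    -1.274  0.266]
[681.402  -4.462 419.11 ] [ 0.367  0.263 -0.047  0.    -1.26   0.565]
3.2667
```

View pics/w1.png

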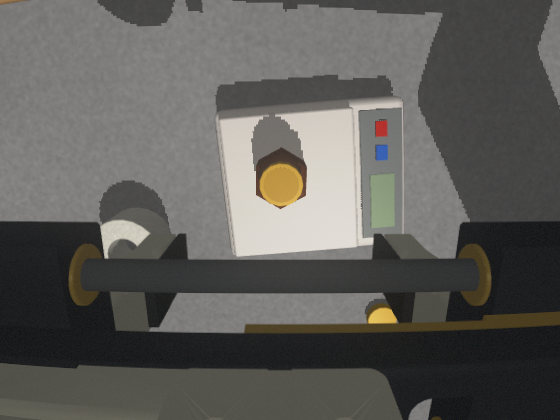

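View pics/w2.png

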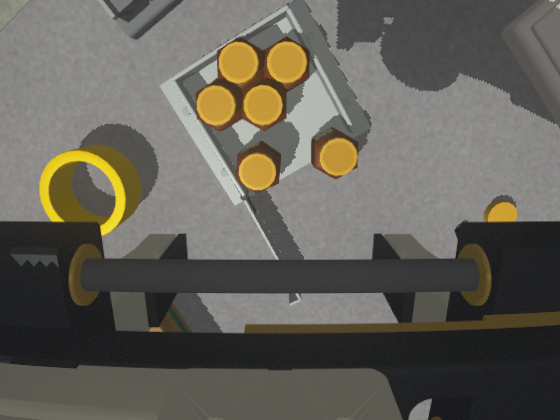

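The scale jar's hexagon has vertices at (281,148) and (281,208), so its flats face world ±x and a φ=0 grip lines up with them. In w2 the packed lids are at (239,62), (287,61), (217,105) and (263,104). The loose jars are at (258,171) and (338,157), and the gate end is at (294,300).

```bash
python3 - <<'E'
from h import *
np.set_printoptions(precision=1,suppress=True)
for i,z in((1,112),(2,58)):
    f=cv2.imread(f'pics/w{i}.png')[:,:,::-1].copy(); m=np.load(f'm{i}.npy',allow_pickle=True).item()
    L=lids(f,amin=300); L=L[L[:,1]<215]; P=plane(m,L[:,:2],z)[:,:2]; print(np.c_[L,P,wt(P)])
    if i==2:
        for z in(32,):print('gate tip tray',wt(plane(m,[[294,300]],z)),'corner',wt(plane(m,[[292,3],[162,85],[237,204]],z)))
m=camera_model('top'); print(wt(plane(m,[[225,250]],32)))
E
```

```text
[[ 280.8  184.4   42.2   42.8  546.8 -349.2  -31.  -372.2]]
[[ 501.8  212.7   19.8   33.8  449.  -132.7 -152.7 -168.2]
 [ 256.6  171.6   36.7   37.2  642.    53.4   18.    38.6]
 [ 336.9  156.7   36.1   41.2  606.   -20.9   -9.4  -39.3]
 [ 262.3  104.9   38.8   40.3  691.2    8.9   71.8   -0.1]
 [ 215.3  105.3   38.2   41.1  718.4   45.9   94.7   39.8]
 [ 237.9   62.7   39.2   42.5  736.6    3.7  117.6   -0.1]
 [ 286.2   62.4   39.2   42.6  709.3  -33.4   94.7  -40.1]]
gate tip tray [[-142.4   84.2]] corner [[143.8 -75.4]
 [143.1  80.8]
 [ -5.8  80.2]]
[[-141.5   80.8]]
```

```bash
sed -i 's/T0=.*/T0=np.array([619.1,17.2])/' h.py; cat > j.py <<'E'
from h import *
import sys
np.set_printoptions(precision=1,suppress=True)
def seat(jx,jy,sy):
    phi=YAW+sy*np.radians(60)
    p=tw(jx,jy,110); R=best(p,phi); arm.gripper_to(0.66)
    arm.move_ptp(p,R); arm.move_l(tw(jx,jy,35),v=120); print('down',force())
    arm.gripper_to(0.3,15); s=readout.sense(); print('grip',s['gripper_width']*88,s['gripper_force'],force())
    arm.move_l(tw(25,sy*39.5,35),v=80); print(force())
    arm.move_l(tw(48.5,sy*39.7,35),v=50); print('home',force(),wt(readout.sense()['position']))
    arm.gripper_to(0.66); arm.move_l(tw(48.5,sy*39.7,110),v=200); print(readout.sense()['t'])
seat(*map(float,sys.argv[1:]))
E
python3 j.py 18.6 38.5 1 
python3 - <<'E'
from h import *
cv2.imwrite('pics/w3.png',grab_frame('top')[60:300,180:420,::-1].repeat(2,0).repeat(2,1))
E
```

```text
down [0.2 0.7 1.1]
grip 46.89874617032896 14.587632670300081 [-0.5  0.6  5. ]
[-7.4 -1.2 12.5]
home [-11.7  -9.4  19.8] [45.3 35.9]
7.6417
```

View pics/w3.png

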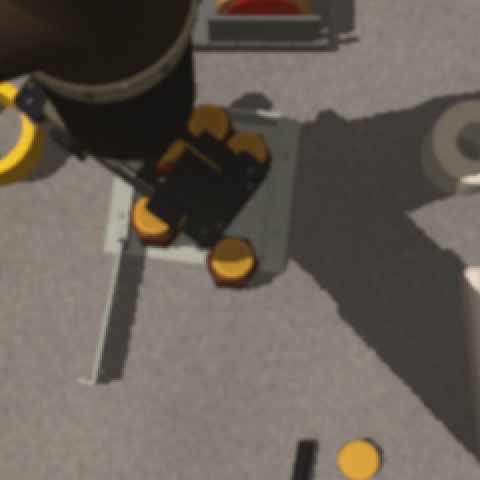

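The gripper hides the tray in this top view. Jar_left's lid is near crop (153,215), and jar_right stands untouched at (232,260). The grip also met unexpected resistance, so I'll check with the wrist camera before going on.

```bash
cat > look.py <<'E'
from h import *
import sys
np.set_printoptions(precision=1,suppress=True)
p=tw(5,20,260); arm.move_ptp(p,best(p,YAW+np.radians(60)))
m=camera_model('wrist'); f=grab_frame('wrist'); cv2.imwrite(f'pics/{sys.argv[1]}.png',f[:,:,::-1])
L=lids(f,amin=300); L=L[L[:,1]<215]; P=plane(m,L[:,:2],58)[:,:2]; print(np.c_[L,wt(P)]); print(force(),readout.sense()['position'],readout.sense()['t'])
E
python3 look.py w4
```

```text
[[ 502.2  212.3   20.8   34.3 -152.6 -167.7]
 [ 253.5  166.8   37.5   37.9   23.2   40. ]
 [ 336.9  155.2   36.8   42.3   -8.5  -38.8]
 [ 262.6  103.8   39.    42.2   72.     0.5]
 [ 216.1  104.    38.6   42.3   94.8   39.8]
 [ 286.6   60.9   40.3   43.2   95.2  -39.6]
 [ 238.6   61.    39.9   43.   118.1   -0.1]]
[-0.5  0.5 -0.4] [625.8  36.6 258.8] 8.4167
```

View pics/w4.png

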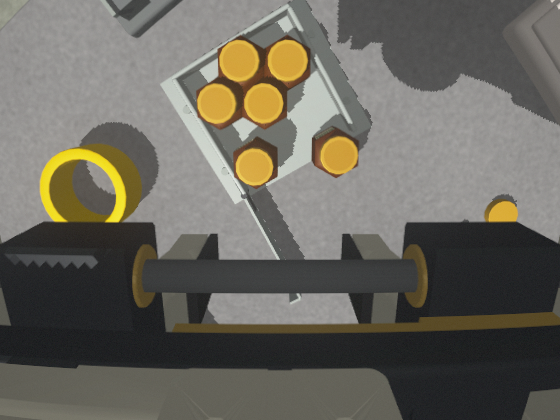

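Jar_left only moved to (24,40), because the raised outer finger rode on the tray rim. I'll push instead, with closed fingers and the broad face square to the jar, low down in front of each jar.

```bash
cat > push.py <<'E'
from h import *
import sys
np.set_printoptions(precision=1,suppress=True)
def push(x0,x1,y,z=12,fmax=12,hi=110):
    arm.gripper_to(0.0,10)
    p=tw(x0,y,hi); arm.move_ptp(p,best(p,YAW+np.pi/2)); arm.move_l(tw(x0,y,z),v=150)
    f0=force(); ax=tw(1,0,0)-tw(0,0,0); x=x0; print('start',f0,wt(readout.sense()['position']))
    while x<x1:
        st=6 if x<x1-8 else 1; x=min(x+st,x1); arm.move_l(tw(x,y,z),v=50)
        F=-(force()-f0)@ax
        if F>fmax: break
    print('end cmd',x,'F',F,force()-f0,wt(readout.sense()['position']))
    arm.move_l(tw(x-15,y,z),v=100); arm.move_l(tw(x-15,y,hi),v=250); print(readout.sense()['t'])
if __name__=='__main__': push(*map(float,sys.argv[1:]))
E
python3 push.py -25 18 40; python3 push.py -54 18 -39.5; python3 look.py w5
```

```text
start [ 0.7 -0.7 -0.5] [-24.   40.3]
end cmd 18.0 F 8.317807868395985 [-8.1  2.8  4.4] [16.8 39.9]
15.125
start [ 0.8  1.2 -0.1] [-53.3 -39. ]
end cmd 18.0 F 9.967254353459607 [-9.9  0.8  6.6] [ 16.2 -39.9]
21.8917
[[ 75.9 195.2  51.5  68.   92.  218.7]
 [ 97.2 184.4  76.   82.1  89.5 191.1]
 [308.3 104.   41.6  44.5  49.5 -37.9]
 [262.9 102.7  39.2  42.5  72.6  -0.3]
 [227.2 118.4  33.9 101.1  77.2  37.6]
 [286.6  60.5  41.9  43.7  95.3 -39.7]
 [238.6  60.6  41.   44.6 118.   -0.2]]
[-0.1 -0.6 -0.6] [625.7  36.4 258.2] 22.6333
```

View pics/w5.png

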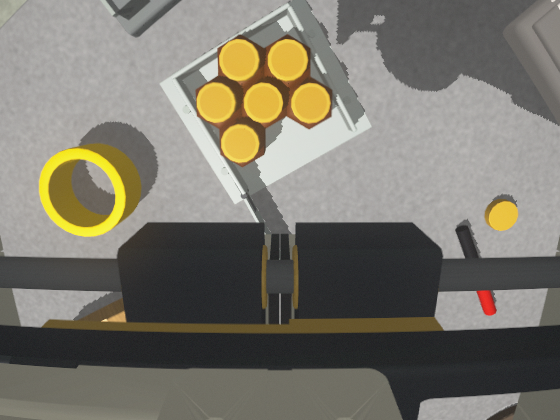

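Both side jars are home: jar_right's lid is at (308,104) and jar_left's at (240,143), each touching its neighbours. Next is the weighed jar.

```bash
cat > last.py <<'E'
from h import *
np.set_printoptions(precision=1,suppress=True)
x,y=547.5,-349
p=np.array([x,y,150.]); arm.gripper_to(0.8)
arm.move_ptp(p,best(p,0.)); arm.move_l([x,y,67],v=150); print(force())
arm.gripper_to(0.3,20); s=readout.sense(); z0=s['position'][2]; print('grip',s['gripper_width']*88,s['gripper_force'],z0,force())
arm.move_l([x,y,170],v=150)
p=tw(-12,0,150); arm.move_ptp(p,best(p,YAW)); arm.move_l(tw(-12,0,35),v=150); arm.move_l(tw(-12,0,14),v=40)
s=readout.sense(); print('low',s['position'][2],z0-54,s['gripper_width']*88,force())
z=14+(z0-54+0.3-s['position'][2]); arm.move_l(tw(-12,0,z),v=20); print(z,force(),wt(readout.sense()['position']))
arm.gripper_to(0.64); arm.move_l(tw(-12,0,110),v=150); print(readout.sense()['t'])
cv2.imwrite('pics/w6.png',grab_frame('scene')[150:340,200:440,::-1].repeat(3,0).repeat(3,1))
E
python3 last.py
```

```text
[-0.  -0.7  0.1]
grip 46.37630299186124 19.916011691093445 67.64832990384859 [-0.9  0.8  5.1]
low 13.6491401448523 13.648329903848591 46.33348577140432 [-0.7  0.7 -1.4]
14.299189758996292 [-0.1  1.1 -0.9] [-12.   0.]
31.9167
```

View pics/w6.png

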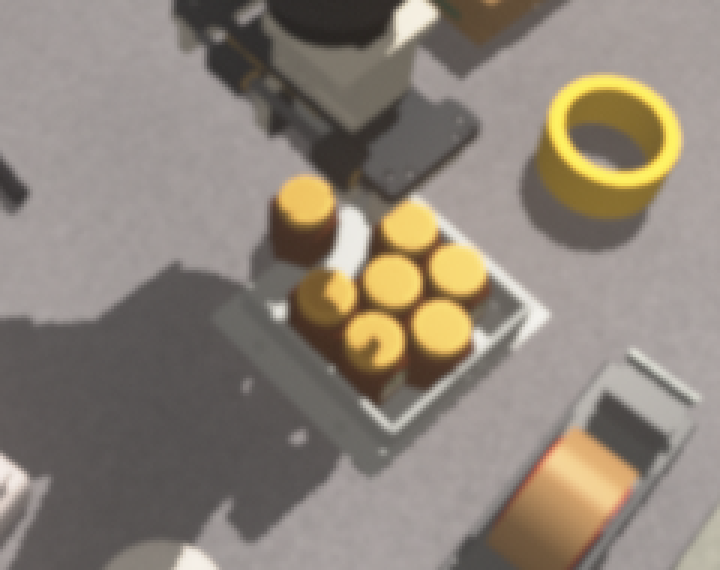

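Jar_last stands upright at the mouth, lid at crop (306,200), with all six other jars upright. Now I'll push it into the notch.

```bash
python3 push.py -56 -3 0 12 20; python3 look.py w7
```

```text
start [ 0.7 -0.4 -1. ] [-55.4   0.2]
end cmd -3.0 F 16.590044964533135 [-16.2   4.3  12.3] [-6.7 -0.6]
39.3917
[[ 76.1 195.7  51.4  68.2  91.7 218.8]
 [ 99.  183.9  73.2  80.2  89.1 188.9]
 [309.2 103.2  41.2  42.4  49.9 -39.2]
 [274.3 123.4  38.1  95.3  50.   -0.1]
 [227.1 118.9  33.6  98.6  77.   37.8]
 [286.2  60.8  42.7  43.5  95.3 -39.4]
 [238.5  60.8  40.8  44.9 118.   -0.3]]
[-0.  -1.1 -0. ] [625.6  36.4 258.1] 40.1
```

View pics/w7.png

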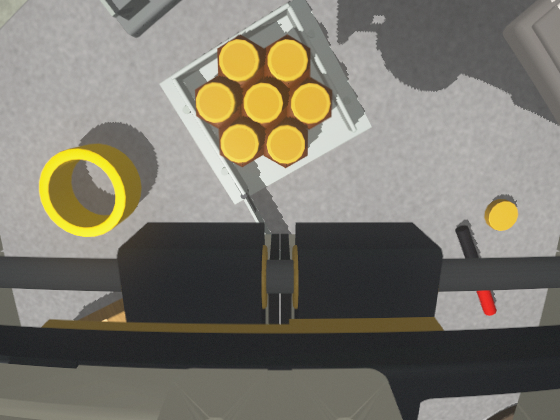

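All seven are close-packed in w7: the last jar's lid is at (286,145), touching both side jars and jar_c2. Now I'll swing the gate shut from its outer face.

```bash
cat > gate.py <<'E'
from h import *
np.set_printoptions(precision=1,suppress=True)
def pose(th,off,k,r=102,z=12):
    u=np.array([-np.sin(th),-np.cos(th)]); n=np.array([-np.cos(th),np.sin(th)])
    q=np.array([-1.5,71])+r*u+off*n; phi=YAW+np.arctan2(u[1],u[0])
    return tw(q[0],q[1],z),Rclose(phi+k)
ths=np.append(np.arange(1.65,0.05,-0.2),0.)
ok=[]
for k in(0,np.pi):
    Q=[arm.ik(*pose(t,11,k)) for t in ths]
    if all(q is not None for q in Q):
        Q=np.array(Q); d=np.abs(np.diff(Q[:,5])).max(); print(k,Q[0,5],Q[-1,5],d)
        if d<1: ok.append((np.abs(Q[:,5]).max(),k))
k=min(ok)[1]
p,R=pose(1.65,35,k,z=110); arm.gripper_to(0.,10); arm.move_ptp(p,R); arm.move_l(pose(1.65,35,k)[0],v=200); print(force())
for t in ths[:-1]:
    p,R=pose(t,11,k); arm.move_l(p,v=120,frame=R)
    F=force()
    if np.linalg.norm(F)>15: print('F',t,F); break
else:
    for off in (14,11,10,9,8):
        p,R=pose(0,off,k); arm.move_l(p,v=60,frame=R); F=force(); print(off,F,wt(readout.sense()['position']))
        if np.linalg.norm(F[:2])>8: break
    arm.move_l(pose(0,30,k)[0],v=120); arm.move_l(pose(0,30,k,z=130)[0],v=250)
print(readout.sense()['t'])
E
python3 gate.py && python3 look.py w8
```

```text
0 -0.7757003547227725 1.1540137504638661 0.2781667762358211
[-0.3  0.3  1.1]
14 [0.1 0.5 0.4] [-16.3 -30.8]
11 [-4.1  1.6  2. ] [-13.5 -31. ]
10 [-7.6  3.9  5.9] [-13.5 -31.1]
46.9667
[[ 76.2 195.7  51.4  68.2  91.4 218.7]
 [ 97.  184.6  76.2  82.3  89.5 191.2]
 [309.2 103.   41.3  42.5  50.  -39.2]
 [226.5 117.7  33.3  99.   78.2  37.8]
 [286.4  60.7  42.6  43.8  95.2 -39.5]
 [261.  101.5  42.2 141.9  74.5   0.7]]
[-0.7 -0.8 -0.8] [625.6  36.4 258.1] 47.65
```

```bash
python3 - <<'E'
from h import *
arm.goto_joints([-0.946, 0.359, 0.012, 0, -1.224, -0.288])
a=grab_frame('top')[90:330,160:400]
cv2.imwrite('pics/w9.png',a[:,:,::-1].repeat(2,0).repeat(2,1)); print(readout.sense()['t'])
E
```

```text
50.4667
```

View pics/w9.png

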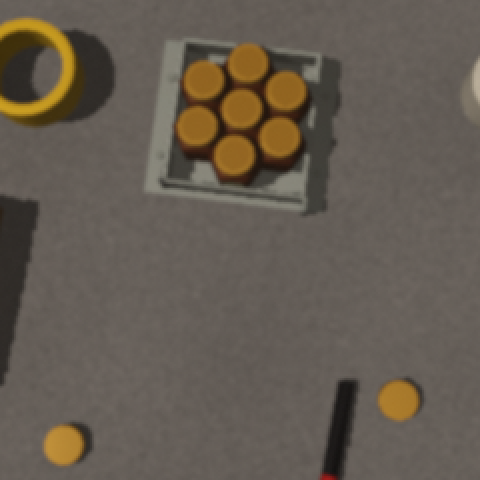

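The gate lies across the mouth from crop (165,182) to (305,207) and met a firm stop. The seven lids are close-packed, and the lids, marker and tape are where they started.

```bash
python3 -c "
from plant import *
print(ticket.close_job())"
```

```text
the job is handed in; nothing more can be done
None
```

I handed the job in at about 50 s; no verdict came back, but the last pictures show all seven jars upright and close-packed, the gate shut against its stop, and the tape, marker and spare lids unmoved (I did not re-measure the label roll).

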